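# Feed a chip carrier through the green chute flap

## Robot

A 6-joint arm with a two-finger parallel gripper is mounted at the origin on the work surface. World frame = base frame: x ahead of the robot, y to its left, z up, the work surface at z = 0. Lengths are in mm, angles in degrees, forces in N, time in s.
With the tool pointing down it reaches from about 350 to 850 mm from the base axis. Payload 8.1 kg.
Tool frame: the origin (TCP) lies between the finger pads; the fingertips stand 8 mm ahead of it and the grasp point (between the pads) lies 11 mm behind it (r.tip_extent is the distance from the TCP to the fingertips, in mm); z points along the fingers, y is the direction in which the jaws open and shut (so a half turn about z gives the same grasp; the last joint's range is limited). The gripper opens to 85 mm and grips with 20 to 120 N. Pads are 22 mm wide; open, the fingers measure 114 mm over their backs; the gripper's body (76 mm by 85 mm) begins 54 mm behind the grasp point. The pads swing forward as they close: fully open they stand 13 mm farther back than shut.
Start: joints at [-75.883, 7.471, 85.268, -0, 87.261, -4.893], TCP at [195.467, -567.272, 239.292] pointing down, gripper open.
Joint ranges: [-169.43, 169.43], [-51.17, 129.36], [1.28, 143.12], [-76.62, 256.62], [0, 156.53], [-152.29, 152.29]. Speed limits (degrees/s): [136.94, 136.94, 159.86, 180, 180, 180].

## Interface

Orientations are given as [roll, pitch, yaw] about the fixed x, y, z axes, in that order (R = Rz(yaw) Ry(pitch) Rx(roll)).
In Python, from bench import sensors, viewer, hand_in, r gives the robot as it stands. The module is installed in compiled form; this text tells all that it offers.
- The arm moves only by the tool move_arm, never from a script. Its argument "rows" is a list that holds one entry, the list of rows, each a list of 6 numbers: the shift along the tool's x, y, z in m, then the turn, a rotation vector about the tool's x, y, z in degrees. In form: [[[tx, ty, tz, rx, ry, rz], ...]]. A call has 1 to 20 rows; each row is the pose to reach, as a shift and turn from the pose commanded when the call began, along the tool's axes at that moment; what a row does not reach only later rows make up. A row lasts 1/10 s, in which the tool goes at most 50 mm and 8.59 degrees, less where a joint would pass 70% of its speed; a pose out of reach is approached as far as the arm can. A call with a gripper value outside its range is refused whole. "grip" is the opening, from 0 (shut) to 1 (fully open), set as the call begins (left out, the last holds). The fingers move at their own pace and stop on an object; "newtons" is the grip in N (left out, the last holds). Time passes only in rows, so rows that repeat a pose let the fingers close. It gives the time, the measured TCP pose, the force and the opening at its end, in the units of the state.
- sensors.sense(): the state, without advancing time (a new reading comes with each control period).
- viewer.snapshot(name): name is "scene" or "top" or "wrist"; returns a dict with "color" (384x512x3 uint8, red, green, blue), "camera_matrix" (3x3 intrinsics, pixels), "R" (3x3) and "t" (3): a world point X has camera coordinates R X + t. Camera axes: x right, y down, z forward; pixel columns grow to the right and rows downward; lengths in mm; the calibration is good to about 2 mm. A picture is of the moment at which its call begins. There is no depth.
- hand_in(): hands the job in, once; it reports no verdict.
The state is a dict: "time": time; "joint_pos": joint angles; "qd": joint speeds; "joint_efforts": joint torques, N m; "tool_pos": TCP position; "tcp_rot": TCP orientation; "ft_force": force on the tool from outside, world axes, zero at the start; "wrist_torque": the same for the moment, N m; "finger_gap": finger opening in mm.
Only numpy, scipy, OpenCV 4.12 (cv2) and the standard library are available. Lean on these libraries where they do the work, as an engineer would, in place of code of your own. Each camera call takes 0.05 s, during which the arm holds its last target.

## Task

Two feed chutes stand on the inspection bench, one with a green flap and one with an orange flap, and a chip carrier lies waiting in front of each. With the fingertips, push the carrier that lies in front of the green flap along its chute and through the flap until it is wholly inside the magazine behind, then draw the fingers back out so that the flap swings shut behind it. Only push the carrier, do not lift it, and leave the other carrier, the orange flap and everything else on the bench as they are.

Things in the scene. Friction and masses are not known exactly. Their poses are not given: they have to be found in the camera images.
- green_chute: fixed level feed chute with the green flap. Origin on the bench under the flap's hinge, on the centre line; its x runs along the chute in feed direction, z up. Deck 96 mm wide, top 10 mm above the bench, x -165 to +145 mm. Infeed (x -160 to -10 mm): two guide strips 72 mm apart, tops 24 mm above the bench, open above and at the robot's end
- green_hinge (a point): middle of the green flap's hinge rod (8 mm thick, 92 mm above the bench, at chute x = 0; axes as the chute's). The rod alone joins two white posts, 72 mm apart inside, 12 x 10 mm, 106 mm high with green caps; nothing is above the rod
- green_magazine (a point): centre of the magazine floor behind the green flap, 73 mm past the hinge, 10 mm above the bench (axes as the chute's). Magazine: chute x +6 to +140 mm, open above, 72 mm wide inside, white side and end walls up to 49 mm above the bench
- green_flap (a joint): angle of the green flap (rad): 0 hanging shut, grows as its lower edge swings into the magazine (at most 1.5; never towards the infeed). Plate 68 mm wide, 4 mm thick, 60 g, hanging from the hinge down to 39 mm above the bench; falls shut by its weight in about half a second, lightly damped; rests on what is under it
- green_carrier_center (a point): chip carrier lying on the infeed of the green-flap chute: loose, about 0.12 kg (varies). Black base 70 mm along the chute, 64 mm wide, 24 mm high, this point at the base's centre, 12 mm above its underside; on the front half of the base (own x +3 to +35 mm) a blue lid block with a white top, up to 42 mm above the underside: only this meets the flap. Axes nearly the chute's
- orange_chute: fixed level feed chute with the orange flap. Origin on the bench under the flap's hinge, on the centre line; its x runs along the chute in feed direction, z up. Deck 96 mm wide, top 10 mm above the bench, x -165 to +145 mm. Infeed (x -160 to -10 mm): two guide strips 72 mm apart, tops 24 mm above the bench, open above and at the robot's end
- orange_hinge (a point): middle of the orange flap's hinge rod (8 mm thick, 92 mm above the bench, at chute x = 0; axes as the chute's). The rod alone joins two white posts, 72 mm apart inside, 12 x 10 mm, 106 mm high with orange caps; nothing is above the rod
- orange_magazine (a point): centre of the magazine floor behind the orange flap, 73 mm past the hinge, 10 mm above the bench (axes as the chute's). Magazine: chute x +6 to +140 mm, open above, 72 mm wide inside, white side and end walls up to 49 mm above the bench
- orange_flap (a joint): angle of the orange flap (rad): 0 hanging shut, grows as its lower edge swings into the magazine (at most 1.5; never towards the infeed). Plate 68 mm wide, 4 mm thick, 60 g, hanging from the hinge down to 39 mm above the bench; falls shut by its weight in about half a second, lightly damped; rests on what is under it
- orange_carrier_center (a point): chip carrier lying on the infeed of the orange-flap chute: loose, about 0.12 kg (varies). Black base 70 mm along the chute, 64 mm wide, 24 mm high, this point at the base's centre, 12 mm above its underside; on the front half of the base (own x +3 to +35 mm) a blue lid block with a white top, up to 42 mm above the underside: only this meets the flap. Axes nearly the chute's
- sample_jar: loose small jar, 32 mm across, 45 mm high, beyond or between the chutes; origin under its centre
- dropper_bottle: loose bottle, 44 mm across, 110 mm high, to the right of the chutes; origin under its centre
- eyepiece: loose black eyepiece, 42 mm across, 48 mm high, to the left of the chutes; origin under its centre
- screwdriver: loose screwdriver, 150 mm long, lying to the left of the chutes; origin about mid-length on the bench
- lens_ring: loose brass ring, 48 mm across, 12 mm high, to the right of the chutes; origin under its centre
- green_carrier: the same carrier as green_carrier_center, origin at the centre of its underside

How it is judged (in metres and radians):
On the way, in this order (a step that is already met when the one before it is completed fails the run):
1. the carrier, under way, holds the green flap open (value of joint green_flap above 0.35 rad and x of green_carrier_center in the frame of green_chute between -0.035 and 0.039 m), for 0.05 s.
2. the carrier is wholly past the flap (x of green_carrier_center in the frame of green_chute between 0.039 and 0.112 m and y of green_carrier_center in the frame of green_chute between -0.012 and 0.012 m), for 0.1 s.
At the end, for the whole second after the job is handed in: the green chute's carrier lies flat, at rest, in the magazine, its centre at least 39 mm past the hinge; the green flap hangs shut (under 0.06 rad); the orange flap is shut, its carrier within 10 mm and other loose things within 20 mm of their starts (all of step 2 and angle between green_carrier_center's own z axis and vertical below 0.1 rad and height (world z) of green_carrier_center below 0.027 m and value of joint each of green_flap, orange_flap below 0.06 rad and linear speed of green_carrier below 0.01 m/s and distance of orange_carrier_center from where it was at the start of the episode below 0.01 m and distance of each of sample_jar, dropper_bottle, eyepiece, screwdriver, lens_ring from where it was at the start of the episode below 0.02 m); the robot touches nothing.
It fails at once if the green chute's carrier is lifted (more than 12 mm) or tipped (more than 0.35 rad) (height (world z) of green_carrier_center above 0.034 m or angle between green_carrier_center's own z axis and vertical above 0.35 rad).
It fails at once if the other carrier is moved more than 10 mm (distance of orange_carrier_center from where it was at the start of the episode above 0.01 m).
It fails at once if the orange flap is pushed open (value of joint orange_flap above 0.15 rad).
It fails at once if another thing on the bench is moved more than 20 mm (distance of any of sample_jar, dropper_bottle, eyepiece, screwdriver, lens_ring from where it was at the start of the episode above 0.02 m).
It also fails if it takes over 56 s, if anything falls off the work surface, if the arm or the gripper's body presses on something with over 40 N, if the wrist force passes 120 N, or if a joint passes its speed limit or range.

## Working session

There is one attempt and no reset: what is moved stays moved. The work goes in short steps, Python scripts to look and compute and a tool call to move; the robot and the scene stay as the last step left them, time stands still between calls to the robot, and variables do not carry over. Pictures are saved under pics/ and viewed, and the job is handed in when it is done.

Besides the shell and the picture viewer there is one more tool, called as name(argument=value, ...), one argument or row to a line, values as JSON. move_arm: Moves the arm, as the interface text tells. Its arguments: {"type":"object","properties":{"rows":{"type":"array","items":{"type":"array","items":{"type":"array","items":{"type":"number"}}}},"grip":{"type":"number"},"newtons":{"type":"number"}},"required":["rows"]}

```bash
mkdir -p pics
python3 - <<'E'
from bench import sensors, viewer, r
import cv2,pickle
print(sensors.sense())
d={}
for n in("scene","top","wrist"):
    s=viewer.snapshot(n); d[n]=s
    cv2.imwrite(f"pics/{n}0.png",s["color"][:,:,::-1]); print(n,s["camera_matrix"],s["R"],s["t"])
pickle.dump(d,open("s0.pkl","wb"))
E
```

```text
{'time': 0.0, 'joint_pos': array([-7.58809141e+01,  7.51739149e+00,  8.53280680e+01,  8.82268482e-04,
        8.72599417e+01, -4.89509466e+00]), 'qd': array([ 0.00389952,  0.04796207,  0.0262971 , -0.02774468,  0.07090018,
        0.01311169]), 'joint_efforts': array([ 1.30685035e-03, -5.69403291e+01, -5.00544906e+01,  3.93476398e-06,
        1.47575751e-02,  5.59764075e-06]), 'tool_pos': array([ 195.36078785, -566.7569925 ,  238.23220277]), 'tcp_rot': array([-1.79895058e+02, -9.87201613e-03,  1.90141285e+01]), 'ft_force': array([-0.57124732, -0.83134995,  0.42099325]), 'wrist_torque': array([-0.00536384, -0.02451334,  0.00977376]), 'finger_gap': 85.39436002765541}
scene [[455.50544728   0.         257.95974279]
 [  0.         455.50544728 194.60207456]
 [  0.           0.           1.        ]] [[ 0.83928621  0.54360199 -0.00977381]
 [ 0.38386715 -0.60520512 -0.69740431]
 [-0.38502553  0.58156998 -0.71661126]] [-502.27663775 -164.87690034 1485.16738692]
top [[380.74952095   0.         249.69625408]
 [  0.         380.74952095 194.7326156 ]
 [  0.           0.           1.        ]] [[-0.01050945 -0.99994175  0.00245744]
 [-0.98921704  0.01003765 -0.14611259]
 [ 0.14607942 -0.00396651 -0.98926491]] [   3.05024268  597.49864023 1273.71239124]
wrist [[311.03925647   0.         257.09684903]
 [  0.         311.03925647 190.86994766]
 [  0.           0.           1.        ]] [[ 0.32592603 -0.94539427 -0.00137629]
 [-0.91276158 -0.31505438  0.26001353]
 [-0.24624891 -0.08348895 -0.96560399]] [-599.24953825  -33.48910202  378.92574471]
```

View pics/scene0.png

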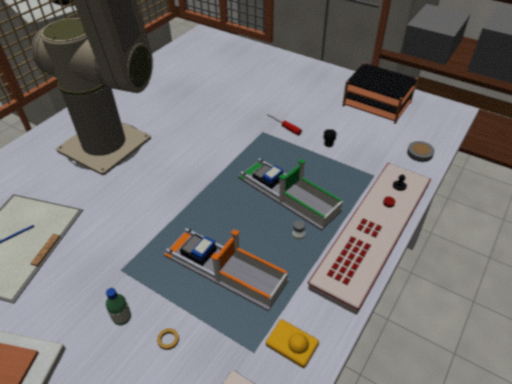

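View pics/top0.png

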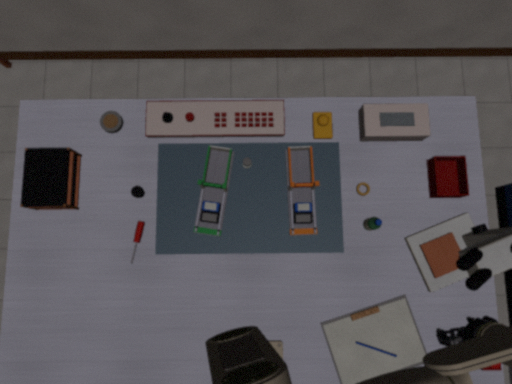

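View pics/wrist0.png

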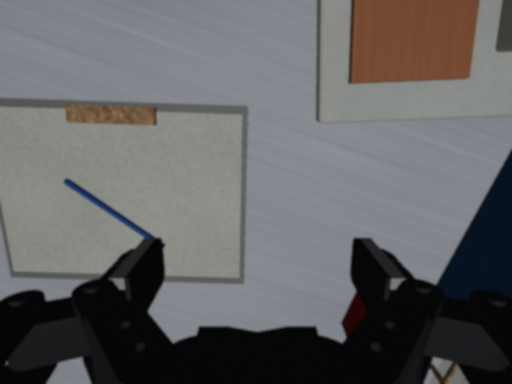

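The scene view shows the green chute centred near (290,190) and the orange one near (225,265). In the top view the green one runs from about (207,233) to (219,148). I'll zoom in on both.

Run:
```python
import pickle,cv2
d=pickle.load(open("s0.pkl","rb"))
def crop(n,x0,y0,w,h,k,f):
    c=d[n]["color"][y0:y0+h,x0:x0+w,::-1]; cv2.imwrite(f,cv2.resize(c,None,fx=k,fy=k,interpolation=cv2.INTER_CUBIC))
crop("top",180,140,80,100,6,"pics/tz.png"); crop("scene",230,150,120,80,6,"pics/sz.png")
```

```text
(no output)
```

View pics/tz.png

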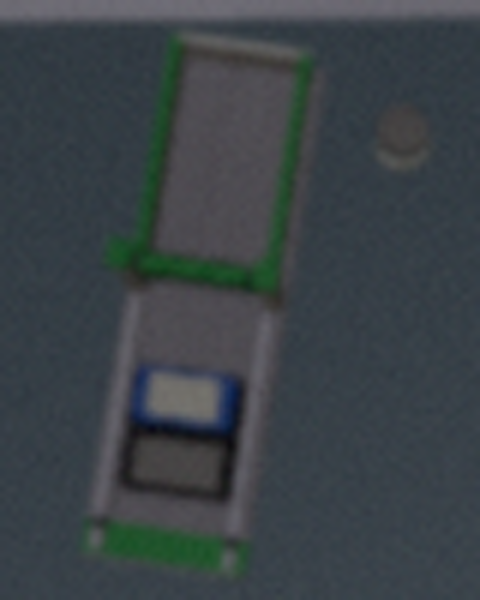

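View pics/sz.png

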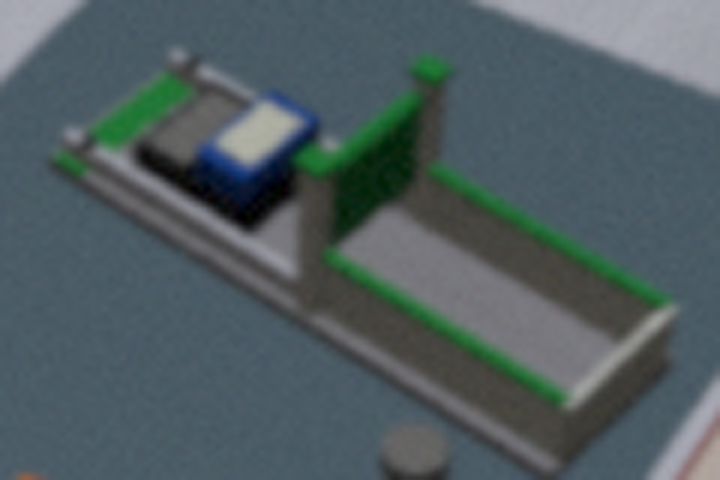

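```bash
cat > fit.py <<'E'
import numpy as np,pickle
from scipy.optimize import least_squares
def proj(s,X):
    c=s["R"]@X+s["t"]; p=s["camera_matrix"]@c; return p[:2]/p[2]
def T(p,l):
    x,y,a=p; c,s_=np.cos(a),np.sin(a); return np.array([x+c*l[0]-s_*l[1],y+s_*l[0]+c*l[1],l[2]])
def chute(obs,p0):
    f=lambda p:np.concatenate([proj(s,T(p,l))-uv for s,l,uv in obs])
    o=least_squares(f,p0,loss="soft_l1"); return o.x,f(o.x).reshape(-1,2)
def onz(s,uv,z):
    d=s["R"].T@np.linalg.inv(s["camera_matrix"])@np.array([*uv,1]); C=-s["R"].T@s["t"]; return C+d*(z-C[2])/d[2]
E
python3 - <<'E'
from fit import *
d=pickle.load(open("s0.pkl","rb"))
t=lambda x,y:np.array([180+(x-2.5)/6,140+(y-2.5)/6]); q=lambda x,y:np.array([230+(x-2.5)/6,150+(y-2.5)/6])
A,B=d["top"],d["scene"]
for m in("t","s","b"):
  obs=[]
  if m!="s": obs+=[(A,(0,42,106),t(122,250)),(A,(0,-42,106),t(268,276)),(A,(-165,48,10),t(85,548)),(A,(-165,-48,10),t(243,575)),(A,(140,38,49),t(178,40)),(A,(140,-38,49),t(312,55))]
  if m!="t": obs+=[(B,(0,-42,106),q(315,158)),(B,(0,42,106),q(432,68)),(B,(-165,-48,10),q(52,160)),(B,(140,-38,49),q(570,402)),(B,(140,38,49),q(672,310))]
  p,r=chute(obs,[600,80,0]); print(m,p[:2],np.degrees(p[2])); print(r.round(1).tolist())
for uv in [(124,484),(226,498),(240,378),(140,370)]: print(onz(A,t(*uv),34 if uv[1]>400 else 52))
w=d["wrist"]; C=-w["R"].T@w["t"]; print("cam",C)
E
```

```text
t [628.53198457 120.95114338] -9.52511651007583
[[-0.3, -0.1], [0.4, -0.5], [-0.5, 0.8], [0.2, 0.6], [0.5, -0.7], [-0.4, 0.1]]
s [632.9840718  121.96684514] -9.127081241813869
[[0.7, 1.0], [0.7, 0.3], [-0.2, -0.2], [-0.4, -0.2], [-0.6, -0.6]]
b [631.00244147 121.66009404] -9.314958690494809
[[-0.5, -0.8], [0.2, -1.3], [-0.5, 0.2], [0.2, -0.2], [0.2, -1.4], [-0.8, -0.7], [-0.1, 0.8], [0.0, 0.1], [-0.7, -0.5], [-1.3, -0.3], [-1.4, -0.7]]
[511.66572339 168.42952832  34.        ]
[503.00541079 109.75382302  34.        ]
[570.1453517  100.41505927  52.        ]
[575.33631895 157.56027117  52.        ]
cam [ 258.05350717 -545.44185624  373.77509005]
```

move_arm(
  rows=[
    [[0.014,-0.014,0,0,0,0.7],[0.041,-0.042,-0.002,0,0,2.1],[0.069,-0.07,-0.004,0,0,3.5],[0.096,-0.098,-0.006,0,0,5],[0.124,-0.126,-0.008,0,0,6.4],[0.151,-0.153,-0.01,0,0,7.8],[0.179,-0.181,-0.012,0,0,9.2],[0.206,-0.209,-0.014,0,0,10.6],[0.233,-0.237,-0.016,0,0,12],[0.261,-0.265,-0.018,0,0,13.5],[0.288,-0.292,-0.02,0,0,14.9],[0.316,-0.32,-0.02,0,0,16.3],[0.343,-0.348,-0.02,0,0,17.7],[0.37,-0.376,-0.02,0,0,19.1],[0.398,-0.404,-0.02,0,0,20.5],[0.425,-0.432,-0.02,0,0,22],[0.453,-0.46,-0.02,0,0,23.4],[0.48,-0.487,-0.02,0,0,24.8],[0.507,-0.515,-0.02,0,0,26.2],[0.528,-0.536,-0.02,0,0,27.2]],
  ],
  grip=0.2,
)

```text
time: 2.15
tool_pos: [520.4, 113.7, 258.9]
tcp_rot: [-180.0, 0.0, -8.2]
ft_force: [0.2, -0.4, -0.5]
finger_gap: 16.8
```

move_arm(
  rows=[
    [[0.01,-0.017,0,0,0,0.5],[0.015,-0.026,0,0,0,1.1],[0.015,-0.026,0,0,0,1.1],[0.015,-0.026,0,0,0,1.1],[0.015,-0.026,0,0,0,1.1]],
  ],
)

```text
time: 2.65
tool_pos: [538.3, 134.1, 259.4]
tcp_rot: [180.0, 0.0, -9.3]
ft_force: [0.0, -0.1, 0.4]
finger_gap: 17.1
```

Run:
```python
from bench import sensors, viewer, r
import cv2,pickle
s=viewer.snapshot("wrist"); pickle.dump(s,open("w1.pkl","wb"))
cv2.imwrite("pics/w1.png",cv2.resize(s["color"][:,:,::-1],(800,600),interpolation=cv2.INTER_CUBIC))
z=sensors.sense(); print(z["time"],z["tool_pos"],z["tcp_rot"],z["joint_pos"],z["ft_force"],z["finger_gap"])
```

```text
2.7 [538.36831782 134.12051707 259.45757682] [ 1.79991389e+02 -7.79888217e-03 -9.34726935e+00] [ 8.70096568e+00  2.36232894e-02  9.09445904e+01 -1.06053378e-02
  8.90270391e+01  1.08048415e+02] [ 0.19329186  0.51148951 -0.9551064 ] 16.920377891334354
```

View pics/w1.png

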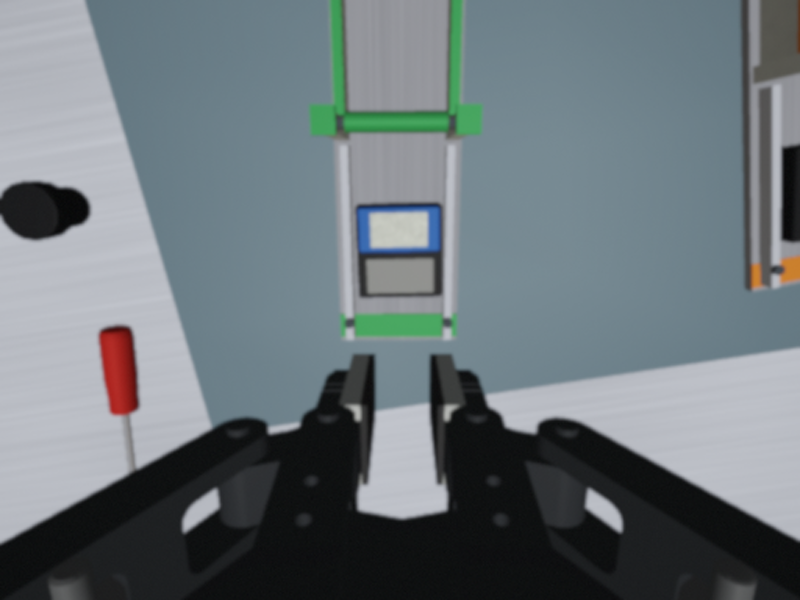

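The wrist view looks along the chute, with the post caps at (323,120) and (470,120). The base rear edge is at (360..442,297), the lid front at (356..441,205), and the deck end at (341..457,339).

Run:
```python
from fit import *
w=pickle.load(open("w1.pkl","rb"))
t=lambda x,y:np.array([(x+.5)/1.5625-.5,(y+.5)/1.5625-.5])
obs=[(w,(0,42,106),t(324,120)),(w,(0,-42,106),t(469.5,120)),(w,(-165,48,10),t(341,339)),(w,(-165,-48,10),t(457,339))]
p,r=chute(obs,[630,120,-.16]); print(p[:2],np.degrees(p[2]),r.round(1).tolist())
inv=lambda P:np.array([[np.cos(p[2]),np.sin(p[2])],[-np.sin(p[2]),np.cos(p[2])]])@(P[:2]-p[:2])
for uv,z in [((360,297),34),((442,297),34),((356,205),52),((441,205),52)]:
    P=onz(w,t(*uv),z); print(P.round(1),inv(P).round(1))
print(inv(np.array([538.4,134.1])))
# two-view heights: rear edge mid, cap
d=pickle.load(open("s0.pkl","rb"))
def tri(a,ua,b,ub):
    f=lambda X:np.concatenate([proj(a,X)-ua,proj(b,X)-ub]); o=least_squares(f,[560,130,40]); return o.x.round(1),o.fun.round(1)
q=lambda x,y:np.array([230+(x-2.5)/6,150+(y-2.5)/6])
print(tri(w,t(324,120),d["scene"],q(432,68)),tri(w,t(469.5,120),d["scene"],q(315,158)))
print(tri(w,t(399,230),d["scene"],q(258,130)))  # white label centre
print(tri(w,t(441,252),d["scene"],q(203,152)))  # lid rear right top corner
print(tri(w,t(360,297),d["scene"],q(195,93)))
```

```text
[629.6134474  122.06452234] -9.236333201671789 [[-1.3, -0.0], [1.6, -0.2], [0.4, 0.3], [-0.6, 0.2]]
[514.2 170.8  34. ] [-121.8   29.6]
[504.  108.7  34. ] [-121.9  -33.4]
[584.1 159.   52. ] [-50.9  29.2]
[574.5 100.8  52. ] [-51.  -29.8]
[-91.96261591  -2.76097501]
(array([636.3, 162.5, 105.9]), array([-0.1, -0.1, -0.6,  0.1])) (array([622.9,  82.1, 106.7]), array([-0. , -0. , -0.1, -0. ]))
(array([562.6, 132.4,  54.5]), array([-0. , -0.1, -0.2, -0. ]))
(array([542.8, 105.8,  53. ]), array([-0.4, -0.6, -1.8, -0.5]))
(array([509.7, 172.2,  20.1]), array([0.5, 0.8, 2.1, 0.5]))
```

move_arm(
  rows=[
    [[-0.005,0,0.01,0,4,0],[-0.01,0,0.02,0,8,0],[-0.015,-0.001,0.03,0,12,0],[-0.02,-0.001,0.045,0,16,0],[-0.025,-0.001,0.06,0,20,0],[-0.03,-0.001,0.075,0,25,0],[-0.035,-0.001,0.085,0,30,0],[-0.04,-0.002,0.095,0,35,0],[-0.045,-0.002,0.105,0,40,0],[-0.05,-0.002,0.115,0,45,0],[-0.055,-0.002,0.125,0,48,0],[-0.058,-0.002,0.135,0,50,0],[-0.058,-0.002,0.139,0,50,0],[-0.058,-0.002,0.139,0,50,0],[-0.058,-0.002,0.139,0,50,0],[-0.058,-0.002,0.139,0,50,0]],
  ],
)

```text
time: 4.3
tool_pos: [502.5, 139.2, 141.6]
tcp_rot: [179.8, -47.3, -8.2]
ft_force: [-0.2, -0.0, -0.2]
finger_gap: 17.2
```

```bash
cat > look.py <<'E'
from bench import sensors, viewer, r
import cv2,pickle,sys,numpy as np
n=sys.argv[1]
for v in sys.argv[2:]:
    s=viewer.snapshot(v); pickle.dump(s,open(f"{v}_{n}.pkl","wb")); c=s["color"][:,:,::-1]
    if v=="scene": c=cv2.resize(c[120:250,200:375],None,fx=4,fy=4,interpolation=cv2.INTER_CUBIC)
    elif v=="top": c=cv2.resize(c[140:260,160:280],None,fx=4,fy=4,interpolation=cv2.INTER_CUBIC)
    cv2.imwrite(f"pics/{v}_{n}.png",c)
z=sensors.sense(); p=z["tool_pos"]; a=np.radians(-9.3)
d=p[:2]-[630,122]; print(z["time"],p,z["tcp_rot"],z["joint_pos"].round(1),z["ft_force"].round(1),z["finger_gap"],"tip",r.tip_extent)
print("chute xy",np.cos(a)*d[0]+np.sin(a)*d[1],-np.sin(a)*d[0]+np.cos(a)*d[1])
E
python3 look.py 2 scene wrist
```

```text
4.4 [502.65198744 139.43629921 141.96314691] [179.80336825 -47.34284233  -8.14919272] [ 26.4 -33.7 143.1 -43.7  37.4 152.2] [-0.3  0.1  0.6] 17.340171238417785 tip 8.0
chute xy -128.49188674990265 -3.372813887036049
```

View pics/scene_2.png

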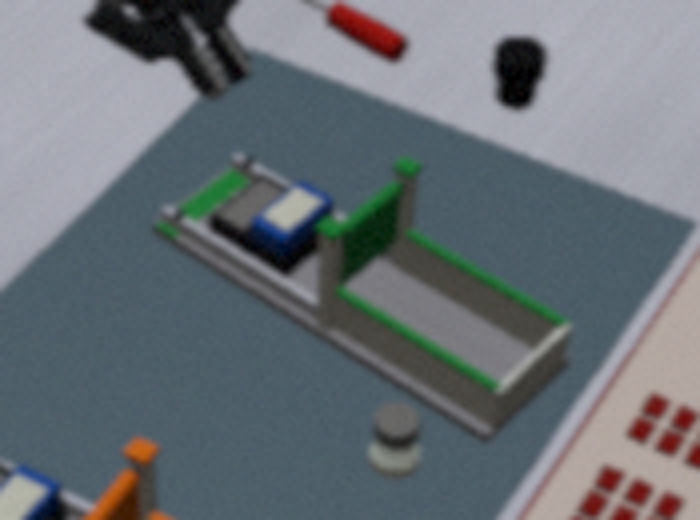

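View pics/wrist_2.png

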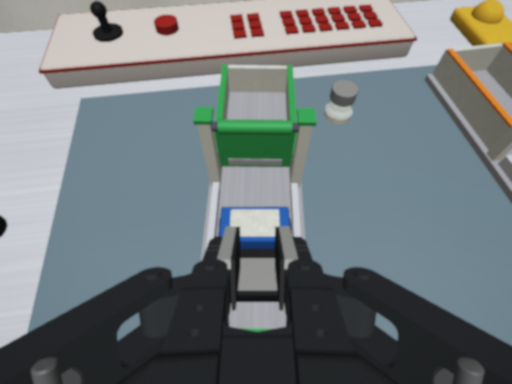

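Both views show joint 3 (143°) and joint 6 (152°) at their limits, so a 50° tilt can't be reached this close in. I'll fit a rough arm model from the readings so far to plan which tilts are possible.

```bash
cat > arm.py <<'E'
import numpy as np
from scipy.optimize import least_squares
from scipy.spatial.transform import Rotation as Ro
S=[([-75.8809,7.5174,85.328,0,87.26,-4.895],[195.36,-566.76,238.23],[-179.9,0,19.01]),
([-75.883,7.471,85.268,0,87.261,-4.893],[195.467,-567.272,239.292],[180,0,19.01]),
([8.70096568,2.36232894e-02,9.09445904e+01,-1.06053378e-02,8.90270391e+01,1.08048415e+02],[538.37,134.12,259.457],[180,0,-9.347]),
([26.4,-33.7,143.1,-43.7,37.4,152.2],[502.65,139.44,141.96],[179.8,-47.34,-8.15])]
def fk(q,P):
    a1,h,L1,e,L2,Lt=P; q=np.array(q)
    y=lambda a:Ro.from_euler('y',a,degrees=True); z=lambda a:Ro.from_euler('z',a,degrees=True)
    A=z(q[0]); B=A*y(q[1]); C=B*y(q[2]); D=C*z(q[3])*y(q[4]); E=D*z(q[5]+90) 
    # flip so x forward
    p=A.apply([a1,0,h])+B.apply([0,0,L1])+C.apply([e,0,L2])+D.apply([0,0,Lt])
    return p,E
def fit():
    f=lambda P:np.concatenate([fk(q,P)[0]-p for q,p,_ in S]+[(np.array(P)-[0,330,345,0,550,200])*.01])
    o=least_squares(f,[0,330,345,0,550,200]); return o.x,o.fun
P,_=fit()
def ik(p,R,P,q0):
    f=lambda q:np.concatenate([fk(q,P)[0]-p,300*(fk(q,P)[1].inv()*R).as_rotvec()])
    lo=np.array([-169.43,-51.17,1.28,-76.62,0,-152.29])+.5;hi=np.array([169.43,129.36,143.12,256.62,156.53,152.29])-.5
    o=least_squares(f,np.clip(q0,lo+.1,hi-.1),bounds=(lo,hi),x_scale=10); return o.x,np.abs(o.fun).max()
E
python3 - <<'E'
from arm import *
print(P,_.round(1))
for q,p,e in S: 
    print(fk(q,P)[1].as_euler('xyz',degrees=True).round(1),e)
E
```

```text
Traceback (most recent call last):
NameError: name '_' is not defined
```

Run:
```python
from arm import *
print(P,fit()[1].round(1))
for q,p,e in S: 
    print(fk(q,P)[1].as_euler('xyz',degrees=True).round(1),e)
Q=S[2][0]
a=np.radians(-9.3); X=np.array([np.cos(a),np.sin(a)]);Y=np.array([-X[1],X[0]])
def goal(xt,yc,zt,el,yaw=-9.3):
    R=Ro.from_euler('xyz',[180,-(90-el),yaw],degrees=True)
    zt3=R.apply([0,0,1]); p=np.array([*(np.array([630,122])+xt*X+yc*Y),zt])-8*zt3; return p,R
for xt in(-150,-137,-110,-80,-50,-25,0,20):
    o=[]
    for el in (70,65,60,55,50,45,40):
        p,R=goal(xt,-1,20,el); q,e=ik(p,R,P,Q); o.append((el,round(e,1),q.round().astype(int).tolist()))
    print(xt,*o,sep="\n  ")
```

```text
[132.03735839 106.21265848 326.03322706 -67.47677391 420.03331093
 236.00271492] [-49.7 -12.3   1.8 -49.8 -11.9   1.5   8.6 -50.5  -2.8   0.1  -0.4  -0.4
   1.3  -2.2  -0.2  -0.7  -1.3   0.4]
[-179.9   -0.    19. ] [-179.9, 0, 19.01]
[180.   0.  19.] [180, 0, 19.01]
[180.   -0.   -9.3] [180, 0, -9.347]
[179.7 -47.3  -8. ] [179.8, -47.34, -8.15]
-150
  (70, np.float64(0.0), [22, -16, 139, -16, 41, 131])
  (65, np.float64(0.0), [23, -19, 142, -22, 37, 138])
  (60, np.float64(8.7), [25, -19, 143, -28, 36, 144])
  (55, np.float64(17.9), [26, -18, 143, -36, 35, 152])
  (50, np.float64(30.1), [26, -19, 143, -37, 34, 152])
  (45, np.float64(45.6), [25, -20, 143, -39, 33, 152])
  (40, np.float64(61.2), [25, -21, 143, -41, 32, 152])
-137
  (70, np.float64(0.0), [21, -14, 137, -15, 40, 130])
  (65, np.float64(0.0), [22, -17, 141, -22, 37, 137])
  (60, np.float64(3.8), [24, -18, 143, -29, 34, 144])
  (55, np.float64(13.1), [25, -18, 143, -37, 33, 152])
  (50, np.float64(26.6), [25, -18, 143, -38, 32, 152])
  (45, np.float64(42.3), [24, -19, 143, -40, 31, 152])
  (40, np.float64(58.1), [24, -20,
[... 1582 characters left out ...]
13, 38, 122])
  (65, np.float64(0.0), [15, 6, 120, -18, 33, 128])
  (60, np.float64(0.0), [15, 4, 123, -27, 28, 136])
  (55, np.float64(0.0), [16, 2, 127, -39, 23, 148])
  (50, np.float64(11.1), [16, 0, 129, -44, 20, 152])
  (45, np.float64(26.6), [15, -2, 131, -46, 18, 152])
  (40, np.float64(42.2), [14, -4, 132, -47, 15, 152])
20
  (70, np.float64(0.0), [13, 11, 112, -12, 38, 121])
  (65, np.float64(0.0), [14, 9, 116, -18, 33, 126])
  (60, np.float64(0.0), [15, 7, 120, -26, 28, 134])
  (55, np.float64(0.0), [15, 5, 124, -38, 23, 146])
  (50, np.float64(9.7), [15, 4, 126, -45, 20, 152])
  (45, np.float64(25.7), [14, 2, 127, -46, 17, 152])
  (40, np.float64(41.8), [13, 0, 129, -48, 15, 152])
```

```bash
sed -i 's/a1,h,L1,e,L2,Lt=P/a1,h,L1,e,L2,Lt,d=P/; s/\[a1,0,h\]/[a1,d,h]/; s/\[0,330,345,0,550,200\]/[50,478,425,0,425,250,50]/g' arm.py
cat > plan.py <<'E'
from arm import *
a=np.radians(-9.3); X=np.array([np.cos(a),np.sin(a)]);Y=np.array([-X[1],X[0]])
Q=S[2][0]
def goal(xt,yc,zt,el,yaw=-9.3):
    R=Ro.from_euler('xyz',[180,-(90-el),yaw],degrees=True)
    zt3=R.apply([0,0,1]); p=np.array([*(np.array([630,122])+xt*X+yc*Y),zt])-8*zt3; return p,R
E
python3 - <<'E'
from plan import *
print(P.round(1),fit()[1].round(1))
for xt in(-150,-137,-110,-80,-50,-25,0,20):
    o=[]
    for el in (70,65,60,55,50,45,40):
        p,R=goal(xt,-1,20,el); q,e=ik(p,R,P,Q); o.append((el,round(e,1),q.round().astype(int).tolist()))
    print(xt,*o,sep="\n  ")
E
```

```text
[  1.8 320.1 368.5  62.9 551.7 357.   51.2] [-0.   0.   0.  -0.   0.   0.   0.1  0.  -0.1 -0.   0.   0.1 -0.5 -1.6
 -0.6  0.6  1.3  1.1  0. ]
-150
  (70, np.float64(0.0), [17, -10, 129, -13, 44, 124])
  (65, np.float64(0.0), [19, -13, 133, -19, 39, 131])
  (60, np.float64(0.0), [22, -15, 136, -26, 35, 139])
  (55, np.float64(0.0), [24, -17, 140, -37, 32, 151])
  (50, np.float64(11.6), [23, -19, 143, -40, 29, 152])
  (45, np.float64(31.0), [23, -19, 143, -41, 27, 152])
  (40, np.float64(50.4), [22, -19, 143, -43, 26, 152])
-137
  (70, np.float64(0.0), [16, -8, 127, -12, 44, 124])
  (65, np.float64(0.0), [18, -11, 131, -18, 39, 130])
  (60, np.float64(0.0), [21, -13, 135, -26, 35, 138])
  (55, np.float64(0.0), [23, -14, 138, -36, 31, 150])
  (50, np.float64(9.8), [22, -18, 142, -40, 27, 152])
  (45, np.float64(26.7), [21, -19, 143, -42, 25, 152])
  (40, np.float64(46.2), [20, -19, 143, -44, 24, 152])
-110
  (70, np.float64(0.0), [15, -4, 123, -12, 43, 122])
  (65, np.float64(0.0), [17, -7, 127, -17, 38, 128])
  (60, np.float64(0.0), [19, -9, 131, -25, 33, 136])
  (55, np.float64(0.0), 
[... 1356 characters left out ...]
8, -10, 43, 115])
  (65, np.float64(0.0), [11, 8, 112, -14, 37, 120])
  (60, np.float64(0.0), [12, 6, 117, -21, 31, 127])
  (55, np.float64(0.0), [14, 5, 120, -31, 25, 138])
  (50, np.float64(1.8), [15, 4, 124, -45, 21, 152])
  (45, np.float64(17.9), [13, 2, 126, -47, 17, 152])
  (40, np.float64(34.1), [11, 0, 128, -49, 14, 152])
20
  (70, np.float64(0.0), [9, 13, 105, -9, 43, 114])
  (65, np.float64(0.0), [10, 11, 110, -14, 37, 119])
  (60, np.float64(0.0), [11, 9, 114, -20, 31, 126])
  (55, np.float64(0.0), [13, 7, 118, -30, 25, 136])
  (50, np.float64(0.1), [14, 7, 121, -46, 21, 152])
  (45, np.float64(16.6), [12, 5, 123, -47, 17, 152])
  (40, np.float64(33.3), [11, 3, 125, -49, 13, 152])
```

Run:
```python
from plan import *
def g2(xt,yc,zt,el,yaw=-9.3):
    p,R=goal(xt,yc,zt,el,yaw); return p,R*Ro.from_euler('z',180,degrees=True)
Qf=np.array(Q)-[0,0,0,0,0,180]
for yaw in(-9.3,-5):
  for xt in(-150,-137,-110,-80,-50,-25,0,15):
    o=[]
    for el in (60,55,50,45,40):
        p,R=g2(xt,-1,20,el,yaw); q,e=ik(p,R,P,Qf); o.append((el,round(e,1),q.round().astype(int).tolist()))
    print(yaw,xt,*o)
```

```text
-9.3 -150 (60, np.float64(0.0), [22, -15, 136, -26, 35, -41]) (55, np.float64(0.0), [24, -17, 140, -37, 32, -29]) (50, np.float64(0.0), [27, -17, 143, -50, 30, -15]) (45, np.float64(6.2), [30, -13, 143, -65, 31, 2]) (40, np.float64(11.3), [34, -10, 143, -76, 34, 16])
-9.3 -137 (60, np.float64(0.0), [21, -13, 135, -26, 35, -42]) (55, np.float64(0.0), [23, -14, 138, -36, 31, -30]) (50, np.float64(0.0), [25, -15, 141, -50, 28, -16]) (45, np.float64(2.2), [28, -13, 143, -66, 28, 2]) (40, np.float64(9.3), [31, -10, 143, -76, 31, 14])
-9.3 -110 (60, np.float64(0.0), [19, -9, 131, -25, 33, -44]) (55, np.float64(0.0), [21, -10, 135, -36, 29, -33]) (50, np.float64(0.0), [23, -11, 138, -50, 26, -17]) (45, np.float64(0.0), [25, -10, 140, -68, 25, 2]) (40, np.float64(11.3), [27, -10, 142, -76, 27, 11])
-9.3 -80 (60, np.float64(0.0), [17, -5, 127, -24, 32, -46]) (55, np.float64(0.0), [18, -6, 131, -35, 28, -35]) (50, np.float64(0.0), [20, -6, 134, -50, 24, -19]) (45, np.float64(0.0), [22, -6, 137, -69, 23, 1]) (40, np.float64(13.7), [23, -6, 138, -76, 24, 8])
-9.3 -50 (60, np.float64(0.0), [15, -
[... 2378 characters left out ...]
float64(0.0), [13, 0, 125, -26, 23, -51]) (50, np.float64(0.0), [14, 0, 128, -42, 18, -34]) (45, np.float64(0.0), [15, 0, 131, -69, 15, -7]) (40, np.float64(16.6), [16, -1, 133, -76, 15, 0])
-5 0 (60, np.float64(0.0), [11, 5, 117, -16, 29, -62]) (55, np.float64(0.0), [12, 4, 121, -25, 23, -53]) (50, np.float64(0.0), [13, 3, 125, -40, 17, -37]) (45, np.float64(0.0), [14, 3, 128, -68, 14, -9]) (40, np.float64(16.7), [14, 2, 129, -76, 14, -1])
-5 15 (60, np.float64(0.0), [10, 7, 115, -15, 29, -63]) (55, np.float64(0.0), [11, 6, 119, -24, 23, -55]) (50, np.float64(0.0), [12, 5, 123, -39, 17, -39]) (45, np.float64(0.0), [13, 5, 126, -67, 14, -11]) (40, np.float64(16.4), [13, 4, 127, -76, 14, -2])
```

```bash
cat > delta.py <<'E'
import sys
from plan import *
def delta(cp,cr,xt,yc,zt,el,roll=0,yaw=-9.3,Q0=Q):
    p,R=goal(xt,yc,zt,el,yaw); R=R*Ro.from_euler('z',roll,degrees=True)
    C=Ro.from_euler('xyz',cr,degrees=True)
    q,e=ik(p,R,P,Q0)
    print((xt,zt,el),"shift mm",C.inv().apply(p-cp).round(1),"rot",(C.inv()*R).as_rotvec(degrees=True).round(2),"q",q.round(1),"err",round(e,2),"| abs",p.round(1),R.as_euler('xyz',degrees=True).round(1))
    return p,R.as_euler('xyz',degrees=True)
E
python3 - <<'E'
from delta import *
print("from measured");delta([502.65,139.44,141.96],[179.803,-47.343,-8.149],-140,-1,90,57)
print("from ordered")
C=Ro.from_euler('xyz',[180,0,-9.35],degrees=True); 
cp=np.array([538.37,134.12,259.46])+C.apply([-58,-2,139]); delta(cp,(C*Ro.from_euler('y',50,degrees=True)).as_euler('xyz',degrees=True),-140,-1,90,57)
E
```

```text
from measured
(-140, 90, 57) shift mm [-44.   -2.8  19. ] rot [ -0.55 -14.34   0.86] q [ 22.2 -24.5 135.8 -24.9  42.5 136.1] err 0.0 | abs [487.4 144.3  96.7] [180.  -33.   -9.3]
from ordered
(-140, 90, 57) shift mm [-14.3   0.2  19.9] rot [  0.03 -17.    -0.04] q [ 22.2 -24.5 135.8 -24.9  42.5 136.1] err 0.0 | abs [487.4 144.3  96.7] [180.  -33.   -9.3]
```

move_arm(
  rows=[
    [[-0.01,-0.001,0,0,-4,0],[-0.02,-0.001,0,0,-8,0],[-0.03,-0.002,0,0,-12,0.5],[-0.04,-0.003,0,-0.5,-14.3,0.9],[-0.044,-0.003,0,-0.5,-14.3,0.9],[-0.044,-0.003,0,-0.5,-14.3,0.9],[-0.044,-0.003,0,-0.5,-14.3,0.9]],
  ],
)

```text
time: 5.1
tool_pos: [473.2, 146.8, 109.2]
tcp_rot: [-180.0, -33.1, -9.2]
ft_force: [0.0, -0.6, 0.1]
finger_gap: 17.0
```

```bash
python3 look.py 3 wrist
python3 - <<'E'
from bench import sensors
from delta import *
z=sensors.sense(); print(fk(z["joint_pos"],P)[0]-z["tool_pos"])
for zt in(90,23): delta(z["tool_pos"],z["tcp_rot"],-140,-1,zt,57)
E
```

```text
5.15 [473.34026792 146.82471433 109.41077308] [-179.95743751  -33.09496168   -9.25690343] [ 23.5 -28.6 137.1 -24.4  45.5 136. ] [-0.  -0.3  0.4] 17.09482767011951 tip 8.0
chute xy -158.612320830007 -0.8184000681218073
[0.13159011 0.00744832 0.60920779]
(-140, 90, 57) shift mm [ 5.   0.2 18.4] rot [-0.07 -0.09  0.04] q [ 22.2 -24.5 135.8 -24.9  42.5 136.1] err 0.0 | abs [487.4 144.3  96.7] [180.  -33.   -9.3]
(-140, 23, 57) shift mm [-31.6   0.2  74.6] rot [-0.07 -0.09  0.04] q [ 22.2 -15.  137.2 -31.6  32.9 144.5] err 0.0 | abs [487.4 144.3  29.7] [180.  -33.   -9.3]
```

View pics/wrist_3.png

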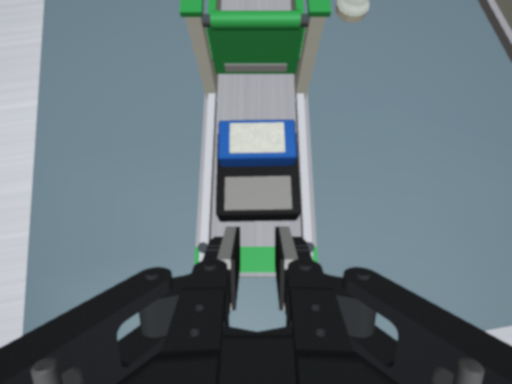

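move_arm(
  rows=[
    [[-0.004,0,0.01,0,0,0],[-0.01,0,0.025,0,0,0],[-0.016,0,0.04,0,0,0],[-0.022,0,0.053,0,0,0],[-0.027,0,0.065,0,0,0],[-0.03,0,0.072,0,0,0],[-0.0316,0,0.0746,0,0,0],[-0.0316,0,0.0746,0,0,0],[-0.0316,0,0.0746,0,0,0],[-0.0316,0,0.0746,0,0,0]],
  ],
  grip=0,
)

```text
time: 6.15
tool_pos: [488.3, 144.9, 30.9]
tcp_rot: [-179.9, -33.1, -9.3]
ft_force: [-0.2, -0.2, 0.3]
finger_gap: -0.0
```

```bash
python3 look.py 4 scene wrist
python3 - <<'E'
from bench import sensors
from delta import *
z=sensors.sense()
for xt,zt,el in((-115,22,56),(-80,22,55),(-40,22,54),(-40,22,50),(-20,22,52),(-20,22,50),(2,22,50)): delta(z["tool_pos"],z["tcp_rot"],xt,-1,zt,el)
E
```

```text
6.25 [488.20523735 144.87844318  30.82781233] [-179.86767054  -33.13891717   -9.33779761] [ 22.2 -15.3 137.2 -31.4  33.  144.3] [ 0.2 -0.  -0.6] -0.0020626369622432973 tip 8.0
chute xy -143.62821592108253 -0.33685302252281346
(-115, 22, 56) shift mm [19.   0.7 15. ] rot [-0.11  0.86 -0.03] q [ 20.5 -11.2 134.7 -33.3  30.4 144.9] err 0.0 | abs [511.9 140.3  28.6] [180.  -34.   -9.3]
(-80, 22, 55) shift mm [48.2  0.7 34.2] rot [-0.11  1.86 -0.03] q [ 18.3  -6.3 130.9 -34.6  27.9 144.6] err 0.0 | abs [546.4 134.7  28.6] [180.  -35.   -9.3]
(-40, 22, 54) shift mm [81.5  0.7 56.1] rot [-0.11  2.86 -0.03] q [ 16.   -0.9 126.4 -35.6  25.6 143.9] err 0.0 | abs [585.7 128.2  28.5] [180.  -36.   -9.3]
(-40, 22, 50) shift mm [81.   0.7 56.1] rot [-0.11  6.86 -0.04] q [ 16.4  -1.9 128.8 -43.9  22.5 151.8] err 4.39 | abs [585.3 128.3  28.1] [180.  -40.   -9.3]
(-20, 22, 52) shift mm [98.   0.7 67. ] rot [-0.11  4.86 -0.04] q [ 15.5   1.5 125.1 -40.6  23.3 148.2] err 0.0 | abs [605.2 125.   28.3] [180.  -38.   -9.3]
(-20, 22, 50) shift mm [97.7  0.7 67. ] rot [-0.11  6.86 -0.04] q [ 15.5   1.  126.2 -44.5  21.8 151.8] err 2.96 | abs [605.  125.1  28.1] [180.  -40.   -9.3]
(2, 22, 50) shift mm [116.2   0.8  79.1] rot [-0.11  6.86 -0.04] q [ 14.6   4.  123.3 -45.1  21.2 151.8] err 1.24 | abs [626.7 121.5  28.1] [180.  -40.   -9.3]
```

View pics/scene_4.png

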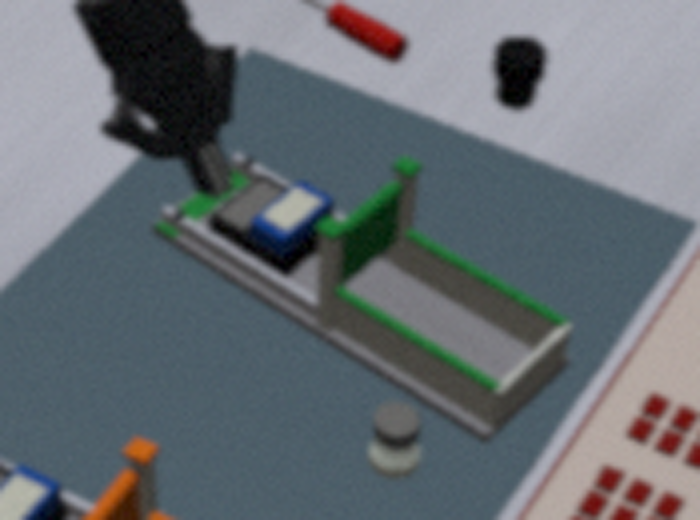

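View pics/wrist_4.png

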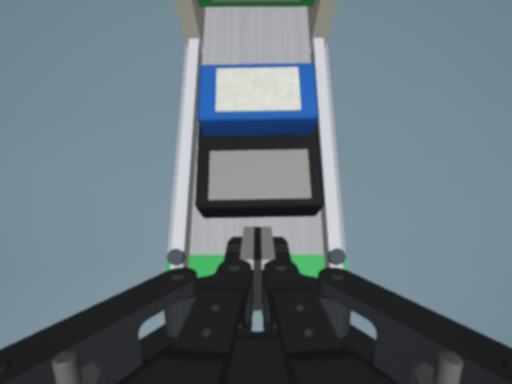

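The fingertips stand behind the carrier on the centre line: in the wrist view the tip is at (257,228) and the base rear edge at y≈213. Next I push, first to tip x = -80.

move_arm(
  rows=[
    [[0.003,0.0005,0.0036,0,0,0],[0.006,0.0005,0.006,0,0,0],[0.01,0.0005,0.009,0,0.4,0],[0.0135,0.0005,0.0115,0,0.6,0],[0.017,0.0005,0.0137,0,0.8,0],[0.0205,0.0005,0.016,0,1,0],[0.024,0.0005,0.0183,0,1.2,0],[0.0275,0.0005,0.0206,0,1.4,0],[0.031,0.0005,0.0229,0,1.6,0],[0.0345,0.0005,0.0252,0,1.8,0],[0.038,0.0005,0.0275,0,1.9,0],[0.0415,0.0005,0.0298,0,1.9,0],[0.045,0.0005,0.0321,0,1.9,0],[0.0482,0.0005,0.0342,0,1.9,0],[0.0482,0.0005,0.0342,0,1.9,0],[0.0482,0.0005,0.0342,0,1.9,0]],
  ],
)

```text
time: 7.85
tool_pos: [546.1, 134.6, 27.8]
tcp_rot: [-179.9, -35.0, -9.3]
ft_force: [0.1, 0.8, -0.2]
finger_gap: -0.1
```

```bash
python3 look.py 5 scene wrist
python3 - <<'E'
from bench import sensors
from delta import *
z=sensors.sense()
for xt,zt,el in((-60,22,54),(-40,22,53),(-25,22,52),(-20,22,51.5)): delta(z["tool_pos"],z["tcp_rot"],xt,-1,zt,el)
E
```

```text
7.95 [545.9104346  134.62169225  27.71615074] [-179.91431759  -34.97585698   -9.31941498] [ 18.2  -6.5 131.1 -34.4  27.9 144.3] [-0.2 -1.  -1. ] 0.01213040327497088 tip 8.0
chute xy -85.0239819988871 -1.1334059316975438
(-60, 22, 54) shift mm [17.1 -0.1 11. ] rot [-0.07  1.02 -0.02] q [ 17.3  -3.7 129.  -36.5  26.3 145.6] err 0.0 | abs [566.  131.5  28.5] [180.  -36.   -9.3]
(-40, 22, 53) shift mm [33.3 -0.1 22.5] rot [-0.07  2.02 -0.02] q [ 16.4  -1.1 127.1 -38.5  24.7 146.8] err 0.0 | abs [585.6 128.3  28.4] [180.  -37.   -9.3]
(-25, 22, 52) shift mm [45.5 -0.1 31.1] rot [-0.07  3.02 -0.02] q [ 15.8   0.8 125.7 -40.9  23.5 148.7] err 0.0 | abs [600.3 125.8  28.3] [180.  -38.   -9.3]
(-20, 22, 51.5) shift mm [49.5 -0.1 34. ] rot [-0.07  3.52 -0.02] q [ 15.6   1.4 125.4 -42.3  22.9 149.9] err 0.0 | abs [605.2 125.1  28.3] [180.  -38.5  -9.3]
```

View pics/scene_5.png

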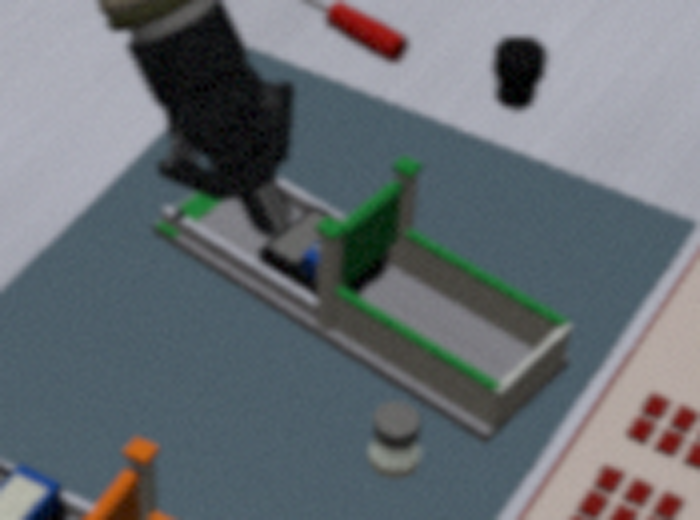

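View pics/wrist_5.png

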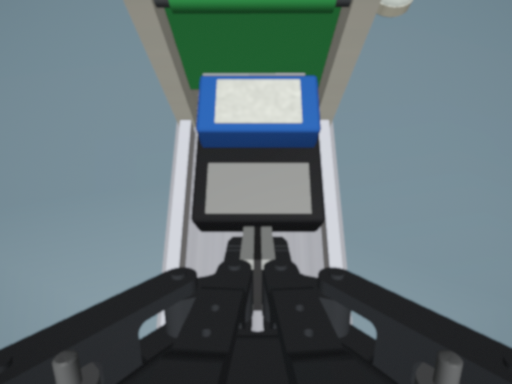

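move_arm(
  rows=[
    [[0.003,0,0.0018,0,0.2,0],[0.006,0,0.0038,0,0.4,0],[0.009,0,0.0058,0,0.6,0],[0.012,0,0.0078,0,0.8,0],[0.015,0,0.0098,0,1,0],[0.018,0,0.0118,0,1.2,0],[0.021,0,0.0139,0,1.4,0],[0.024,0,0.016,0,1.6,0],[0.027,0,0.0181,0,1.8,0],[0.03,0,0.0202,0,2,0],[0.033,0,0.0223,0,2.2,0],[0.036,0,0.0244,0,2.4,0],[0.039,0,0.0265,0,2.6,0],[0.042,0,0.0286,0,2.8,0],[0.0455,0,0.0311,0,3,0],[0.0455,0,0.0311,0,3,0],[0.0455,0,0.0311,0,3,0]],
  ],
)

```text
time: 9.65
tool_pos: [600.5, 125.7, 28.4]
tcp_rot: [-179.9, -38.0, -9.3]
ft_force: [-1.0, -0.7, -0.3]
finger_gap: -0.0
```

```bash
python3 look.py 6 scene wrist
python3 - <<'E'
from bench import sensors
from delta import *
z=sensors.sense()
for a in((-15,22,51.2,-2),(-5,22,50,-4),(2,22,50,-4),(5,22,50,-4)): delta(z["tool_pos"],z["tcp_rot"],a[0],-1,a[1],a[2],a[3])
E
```

```text
9.75 [600.37902698 125.79686433  28.39448076] [-179.90428687  -37.981096     -9.32734097] [ 15.7   0.5 125.8 -40.4  23.5 148.1] [-0.5  0.1 -0.7] 0.07966719467532356 tip 8.0
chute xy -29.845214333017022 -1.0399051609167795
(-15, 22, 51.2) shift mm [ 7.7 -0.   6.2] rot [-0.09  0.82 -2.02] q [ 15.4   2.  124.9 -43.   22.6 148.5] err 0.0 | abs [610.1 124.2  28.2] [178.4 -38.8  -6.7]
(-5, 22, 50) shift mm [15.4 -0.  12.3] rot [-0.15  2.02 -4.02] q [ 15.2   3.3 124.3 -46.8  21.4 150. ] err 0.0 | abs [619.8 122.7  28.1] [176.7 -39.9  -4.1]
(2, 22, 50) shift mm [20.9 -0.  16.6] rot [-0.15  2.02 -4.02] q [ 14.8   4.1 123.4 -46.4  21.2 149.3] err 0.0 | abs [626.7 121.5  28.1] [176.7 -39.9  -4.1]
(5, 22, 50) shift mm [23.2 -0.  18.5] rot [-0.15  2.02 -4.02] q [ 14.6   4.5 123.  -46.2  21.2 149. ] err 0.0 | abs [629.7 121.   28.1] [176.7 -39.9  -4.1]
```

View pics/scene_6.png

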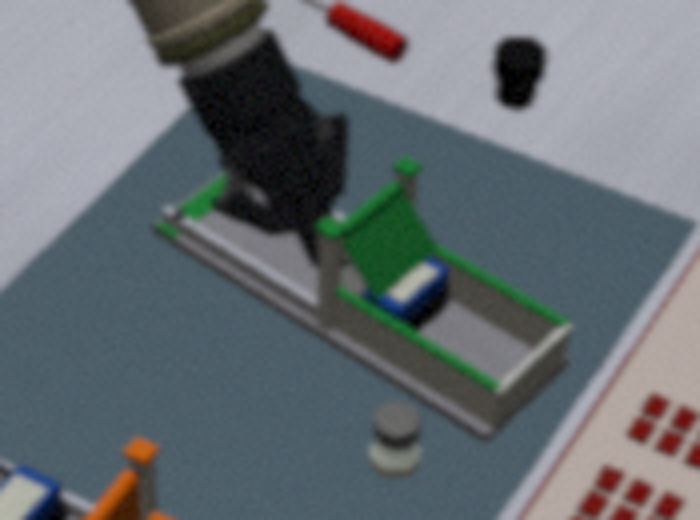

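View pics/wrist_6.png

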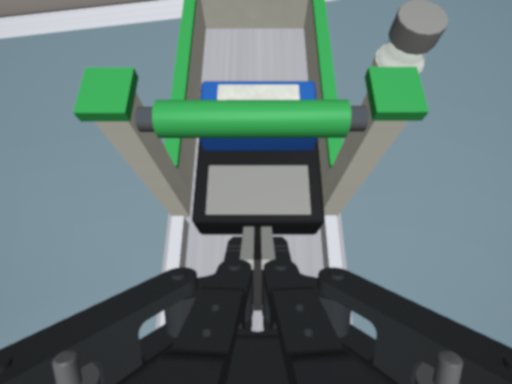

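Run:
```python
from bench import sensors
from plan import *
import pickle
s=pickle.load(open("wrist_6.pkl","rb")); z=sensors.sense()
R=Ro.from_euler('xyz',z["tcp_rot"],degrees=True); p=z["tool_pos"]
C=-s["R"].T@s["t"]; Ct=R.inv().apply(C-p); print("cam tool",Ct)
for uv in [(245,228),(237,240),(222,265),(195,272),(180,268),(150,274),(60,310),(0,345),(337,268)]:
    d=R.inv().apply(s["R"].T@np.linalg.inv(s["camera_matrix"])@np.array([*uv,1]))
    print(uv,[ (x,(Ct+d*(x-Ct[0])/d[0])[1:].round(0).tolist()) for x in(0,11,20)])
```

```text
cam tool [  66.6504387    -0.25562902 -134.89815825]
(245, 228) [(0, [-7.0, 31.0]), (11, [-6.0, 4.0]), (20, [-5.0, -19.0])]
(237, 240) [(0, [-11.0, 14.0]), (11, [-9.0, -10.0]), (20, [-8.0, -30.0])]
(222, 265) [(0, [-16.0, -12.0]), (11, [-13.0, -32.0]), (20, [-11.0, -49.0])]
(195, 272) [(0, [-26.0, -18.0]), (11, [-22.0, -37.0]), (20, [-18.0, -53.0])]
(180, 268) [(0, [-33.0, -15.0]), (11, [-28.0, -34.0]), (20, [-23.0, -51.0])]
(150, 274) [(0, [-44.0, -20.0]), (11, [-37.0, -39.0]), (20, [-31.0, -54.0])]
(60, 310) [(0, [-67.0, -43.0]), (11, [-56.0, -58.0]), (20, [-47.0, -71.0])]
(0, 345) [(0, [-75.0, -59.0]), (11, [-62.0, -72.0]), (20, [-52.0, -82.0])]
(337, 268) [(0, [34.0, -15.0]), (11, [28.0, -34.0]), (20, [24.0, -51.0])]
```

move_arm(
  rows=[
    [[0.002,0,0.0016,0,0.3,-1],[0.0042,0,0.0033,0,0.6,-2],[0.0064,0,0.0051,0,0.9,-3],[0.0086,0,0.0068,0,1.2,-4],[0.0108,0,0.0086,-0.1,1.5,-4],[0.013,0,0.0103,-0.1,1.8,-4],[0.0152,0,0.012,-0.1,2,-4],[0.0174,0,0.0138,-0.1,2,-4],[0.0196,0,0.0155,-0.1,2,-4],[0.0196,0,0.0155,-0.1,2,-4]],
  ],
)

```text
time: 10.75
tool_pos: [625.5, 121.7, 28.4]
tcp_rot: [176.7, -39.9, -4.1]
ft_force: [0.1, 0.2, 1.0]
finger_gap: 0.2
```

```bash
python3 look.py 7 scene wrist
python3 - <<'E'
from bench import sensors
from delta import *
z=sensors.sense()
for a in((2,22,50,-4),(4,22,50,-4),(6,22,50,-4)): delta(z["tool_pos"],z["tcp_rot"],a[0],-1,a[1],a[2],a[3])
E
```

```text
10.85 [625.19266734 121.71327829  28.29210964] [176.72202986 -39.8759751   -4.12609908] [ 14.8   3.7 123.7 -46.   21.3 148.9] [ 0.1  0.2 -0.2] -0.04875918295883554 tip 8.0
chute xy -4.697808389731638 -1.059836285050393
(2, 22, 50) shift mm [1.1 0.  1.1] rot [-0.05  0.01 -0.03] q [ 14.8   4.1 123.4 -46.4  21.2 149.3] err 0.0 | abs [626.7 121.5  28.1] [176.7 -39.9  -4.1]
(4, 22, 50) shift mm [2.6 0.1 2.4] rot [-0.05  0.01 -0.03] q [ 14.7   4.4 123.1 -46.3  21.2 149.1] err 0.0 | abs [628.7 121.2  28.1] [176.7 -39.9  -4.1]
(6, 22, 50) shift mm [4.1 0.2 3.7] rot [-0.05  0.01 -0.03] q [ 14.6   4.6 122.9 -46.1  21.1 148.9] err 0.0 | abs [630.7 120.9  28.1] [176.7 -39.9  -4.1]
```

View pics/scene_7.png

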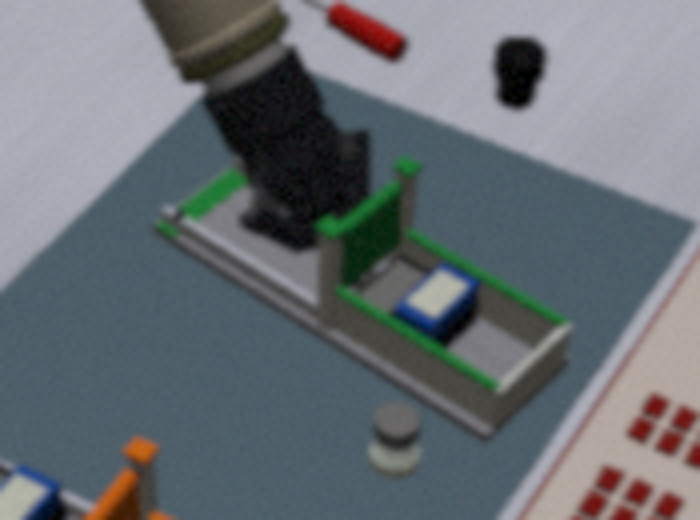

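View pics/wrist_7.png

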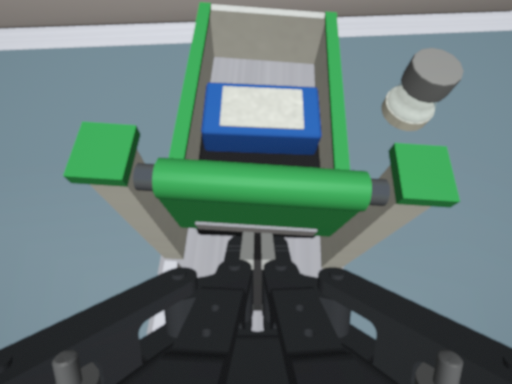

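Run:
```python
from fit import *
p=(630,122,np.radians(-9.3))
inv=lambda P:np.array([[np.cos(p[2]),np.sin(p[2])],[-np.sin(p[2]),np.cos(p[2])]])@(P[:2]-p[:2])
w=pickle.load(open("wrist_7.pkl","rb")); s=pickle.load(open("scene_7.pkl","rb"))
for uv in[(208,84),(318,88),(262,109),(205,136),(319,140)]: print("w",uv,inv(onz(w,uv,52)).round(1))
q=lambda x,y:np.array([200+(x-1.5)/4,120+(y-1.5)/4])
for uv in[(440,265),(478,283),(440,318),(398,300),(438,292)]: print("s",uv,inv(onz(s,q(*uv),52)).round(1))
for l in[(0,42,106),(0,-42,106)]: print(proj(w,T(p,l)).round())
```

```text
w (208, 84) [75.  29.6]
w (318, 88) [ 77.7 -27.1]
w (262, 109) [61.4  1.3]
w (205, 136) [43.2 27.2]
w (319, 140) [ 45.4 -26.6]
s (440, 265) [46.7 25. ]
s (478, 283) [77.  28.4]
s (440, 318) [ 77.9 -15.4]
s (398, 300) [ 46.2 -20.9]
s (438, 292) [61.8  3.3]
[102. 150.]
[431. 173.]
```

move_arm(
  rows=[
    [[0.0008,0,0.0007,0,0,0],[0.0016,0,0.0014,0,0,0],[0.0024,0,0.0021,0,0,0],[0.0032,0,0.0028,0,0,0],[0.0036,0,0.0032,0,0,0],[0.0036,0,0.0032,0,0,0],[0.0036,0,0.0032,0,0,0]],
  ],
)

```text
time: 11.55
tool_pos: [629.8, 121.2, 28.0]
tcp_rot: [176.7, -39.9, -4.1]
ft_force: [-0.9, -0.6, 0.4]
finger_gap: -0.5
```

```bash
python3 look.py 8 scene wrist
python3 - <<'E'
from bench import sensors
from delta import *
z=sensors.sense()
for a in((-30,23,52,0),(-90,24,55,0),(-120,24,56,0),(-140,90,57,0)): delta(z["tool_pos"],z["tcp_rot"],a[0],-1,a[1],a[2],a[3])
E
```

```text
11.65 [629.79490959 121.19389065  27.99912335] [176.712129   -39.86401968  -4.11185546] [ 14.6   4.3 123.  -45.8  21.2 148.5] [-0.5 -0.3 -0.6] 0.0022236902795502007 tip 8.0
chute xy -0.07212428875118418 -0.8286570090041938
(-30, 23, 52) shift mm [-25.8  -1.6 -23.4] rot [ 0.03 -1.98  3.98] q [ 16.1   0.  126.4 -40.9  23.7 148.9] err 0.0 | abs [595.4 126.7  29.3] [180.  -38.   -9.3]
(-90, 24, 55) shift mm [-70.6  -4.8 -62.7] rot [ 0.13 -4.98  3.98] q [ 19.   -8.  132.2 -34.6  28.6 145. ] err 0.0 | abs [536.5 136.3  30.6] [180.  -35.   -9.3]
(-120, 24, 56) shift mm [-93.4  -6.4 -81.9] rot [ 0.16 -5.98  3.98] q [ 20.9 -12.3 135.3 -33.1  31.  145. ] err 0.0 | abs [507.  141.1  30.6] [180.  -34.   -9.3]
(-140, 90, 57) shift mm [ -66.3   -4.5 -145.4] rot [ 0.2  -6.98  3.98] q [ 22.2 -24.5 135.8 -24.9  42.5 136.1] err 0.0 | abs [487.4 144.3  96.7] [180.  -33.   -9.3]
```

View pics/wrist_8.png

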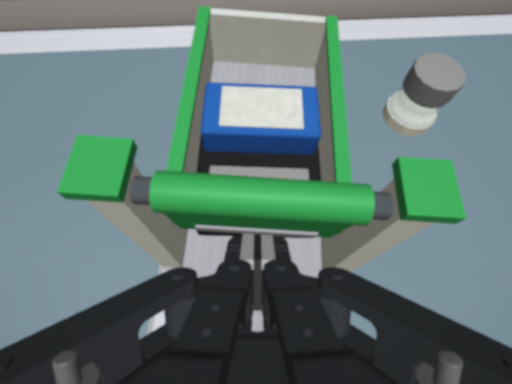

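move_arm(
  rows=[
    [[-0.002,0,-0.0018,0,0,0],[-0.006,-0.0004,-0.0054,0,-0.3,0.5],[-0.01,-0.0006,-0.009,0,-0.8,1.5],[-0.015,-0.001,-0.0135,0,-1.2,2.5],[-0.02,-0.0013,-0.018,0,-1.6,3.5],[-0.026,-0.0016,-0.0234,0,-2,4],[-0.034,-0.0022,-0.0305,0,-2.5,4],[-0.043,-0.0028,-0.0385,0,-3,4],[-0.052,-0.0035,-0.0465,0,-3.7,4],[-0.061,-0.0041,-0.0545,0,-4.4,4],[-0.0706,-0.0048,-0.0627,0,-5,4],[-0.0706,-0.0048,-0.0627,0,-5,4],[-0.0706,-0.0048,-0.0627,0,-5,4]],
  ],
)

```text
time: 12.95
tool_pos: [536.6, 136.6, 31.0]
tcp_rot: [179.9, -35.0, -9.3]
ft_force: [-0.4, 1.0, 0.8]
finger_gap: 0.5
```

```bash
python3 look.py 9 scene wrist
python3 - <<'E'
from fit import *
p=(630,122,np.radians(-9.3))
w=pickle.load(open("wrist_9.pkl","rb"))
E
```

```text
13.05 [536.87302723 136.38601598  30.869181  ] [179.9004333  -35.01597727  -9.33082537] [ 19.1  -8.1 132.1 -34.6  28.9 145.1] [-0.1  0.3  0.1] 0.08398190263074787 tip 8.0
chute xy -94.22772058540727 -0.8527525446612483
```

View pics/scene_9.png

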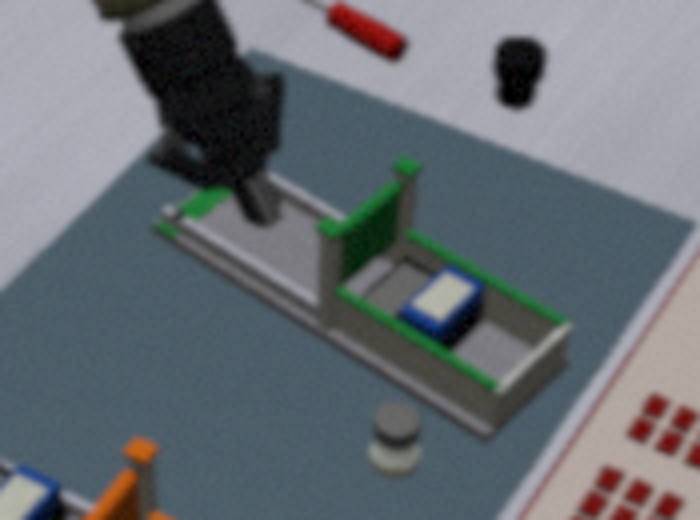

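View pics/wrist_9.png

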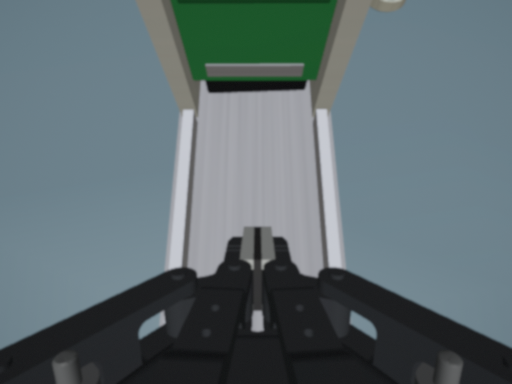

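The flap hangs shut and the carrier is behind it. I'll back the fingers out and up, then measure where the carrier lies.

move_arm(
  rows=[
    [[-0.01,0,-0.012,0,0,0],[-0.018,0,-0.03,0,0,0],[-0.02,0,-0.055,0,0,0],[-0.02,0,-0.08,0,-2,0],[-0.01,0,-0.11,0,-5,0],[0.01,0,-0.14,0,-9,0],[0.03,0,-0.17,0,-14,0],[0.045,0,-0.2,0,-20,0],[0.06,0,-0.23,0,-26,0],[0.075,0,-0.25,0,-32,0],[0.085,0,-0.26,0,-35,0],[0.085,0,-0.26,0,-35,0],[0.085,0,-0.26,0,-35,0],[0.085,0,-0.26,0,-35,0]],
  ],
)

```text
time: 14.45
tool_pos: [457.4, 149.6, 290.8]
tcp_rot: [179.9, 0.1, -9.4]
ft_force: [-0.9, -0.9, -0.1]
finger_gap: -0.3
```

```bash
python3 look.py 10 scene wrist top
python3 - <<'E'
from fit import *
p=(630,122,np.radians(-9.3))
inv=lambda P:np.array([[np.cos(p[2]),np.sin(p[2])],[-np.sin(p[2]),np.cos(p[2])]])@(P[:2]-p[:2])
w=pickle.load(open("wrist_9.pkl","rb")); print("rear bottom edge",inv(onz(w,(256,92),10)))
E
```

```text
14.6 [457.33865213 149.84138546 291.3923041 ] [ 1.79878836e+02  5.37872924e-02 -9.35491505e+00] [ 1.210e+01 -1.200e+01  9.880e+01 -1.000e-01  9.330e+01  1.115e+02] [ 0.1 -0.2 -0.2] -0.07763254455593031 tip 8.0
chute xy -174.89111242041292 -0.4273031753126375
rear bottom edge [13.39260937  0.04057159]
```

View pics/wrist_10.png

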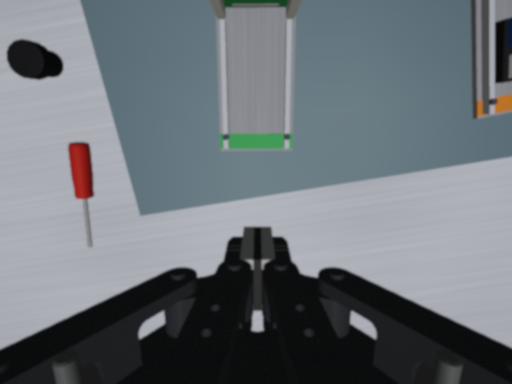

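View pics/scene_10.png

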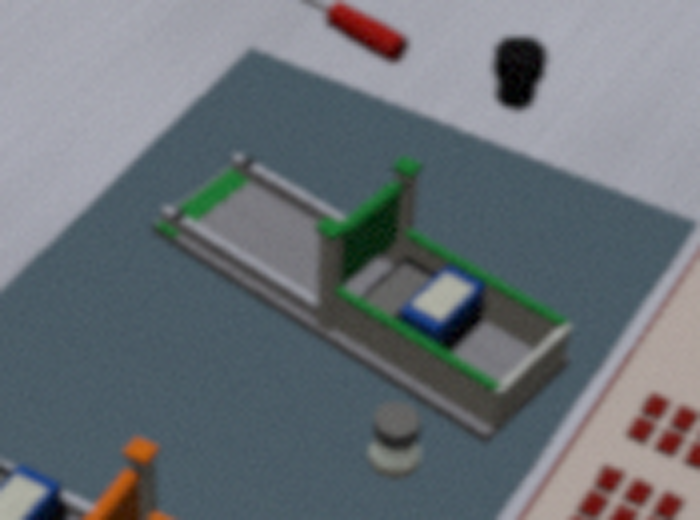

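The rear edge measures about 13 mm past the hinge, so the centre is at about 48 mm. The flap is shut, the arm is clear, and in this view the other things sit where they were. I'm handing in.

```bash
python3 -c "
from bench import hand_in
print(hand_in())"
```

```text
the job is handed in; nothing more can be done
None
```

I pushed the green-flap carrier along its chute and through the flap into the magazine. I then drew the shut fingers back out and raised the arm clear. The job was handed in at about 14.6 s, and no verdict was reported.

**Last checks:**
- **Carrier:** it lies inside the magazine with its rear edge about 13 mm past the hinge. That puts its centre at about 47–48 mm, where at least 39 mm is needed, and close to the centre line. I judged that it lies flat from the pictures only.
- **Green flap:** the wrist and scene views show it hanging shut.
- **Other things:** the orange flap and its carrier, the jar, the eyepiece and the screwdriver look unmoved where the last pictures show them. I did not check the dropper bottle or the lens ring at the end, but the arm worked only at the green chute.
- **Forces:** the force readings I took stayed near 1 N.

**What disagreed or failed:**
- **Tilt:** the 50° tilt I first planned could not be reached close in, because joints 3 and 6 were at their limits. I pushed at 33–40° instead.
- **Position readings:** during the push, the camera put the carrier about 2 mm short of where the fingertip position implied. I pushed about 4.6 mm farther for margin.
- **Height check:** one two-view height check, on the base's rear corner, was poor: it gave 20 mm instead of 34 mm. The post and lid heights agreed with the text.

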